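# Pack the two-layer thread and rivet kit box

## Robot

A 6-joint arm with a two-finger parallel gripper is mounted at the origin on a cart in front of the work surface, level with it; the furniture and walls round the work are solid. World frame = base frame: x ahead of the robot, y to its left, z up, the work surface at z = 0. Lengths are in mm, angles in rad, forces in N, time in s.
With the tool pointing down it reaches from about 275 to 825 mm from the base axis. Payload 5.2 kg.
Tool frame: the origin (TCP) lies at the very end of the fingers, on their centre line; the grasp point (between the pads) lies 19 mm behind it; z points along the fingers, y is the line along which they close (so a half turn about z gives the same grasp; the last joint's range is limited). The gripper opens to 93 mm and grips with 3 to 60 N. Pads are 15 mm wide; open, the fingers measure 128 mm over their backs; the gripper's body (75 mm by 188 mm) begins 65 mm behind the grasp point.
Start: joints at [-1.327, 0.259, 1.535, -0, 1.348, -0.203], TCP at [237.665, -496.004, 218.653] pointing down, gripper open.
Joint ranges: [-3.14, 3.14], [-0.91, 2.08], [0.19, 2.58], [-1.22, 4.36], [0.22, 2.71], [-3.12, 3.12]. Speed limits (rad/s): [2.57, 2.57, 3.14, 3.14, 3.14, 3.14].

## Interface

Orientations are given as [roll, pitch, yaw] about the fixed x, y, z axes, in that order (R = Rz(yaw) Ry(pitch) Rx(roll)).
In Python, from bench import robot gives the robot as it stands. The module is installed in compiled form; this text tells all that it offers. Calls block until the motion is done:
- robot.move_ptp(position, orientation): joint-space move of the TCP to a pose.
- robot.move_linear(position, ori=None, speed=150, f_stop=None): straight line of the TCP; ori=None keeps the orientation; speed is the mean speed in mm/s. With f_stop (N) it stops when the force on the tool has changed by that much, and returns True; else False.
- robot.move_j(angles): joint-space move.
- robot.move_gripper(opening): opening from 0.0 (shut) to 1.0 (fully open); the grip force is fixed at half the most; returns when the fingers have stopped.
- robot.sleep(seconds).
- robot.inverse_kinematics(position, orientation): joint angles nearest the present ones, or None.
- robot.get_image(name): name is "scene" or "top" or "wrist"; returns a dict with "img" (400x640x3 uint8, blue, green, red), "fovy" (degrees; the focal length in pixels is half the picture's height over the tangent of half this angle, whatever the lens; pixels are square), "cx", "cy" (the principal point, pixels), "eye" and "orientation" of the camera in the world. Camera axes: x right, y down, z forward; pixel columns grow to the right and rows downward; lengths in mm; the calibration is good to about 2 mm. A picture is of the moment at which its call begins. There is no depth.
A pose or a line that the arm cannot do raises robot.MotionError and nothing moves.
- robot.hand_in(): hands the job in; it is judged then, once.
Readings, each from a call of its own:
- robot.current_t(): time.
- robot.current_qpos(): joint angles.
- robot.current_joint_vel(): joint speeds.
- robot.current_joint_efforts(): joint torques, N m.
- robot.current_tcp_pos(): TCP position.
- robot.current_eef_rot(): TCP orientation.
- robot.current_contact_force(): force on the tool from outside, world axes, zero at the start.
- robot.current_ft_torque(): the same for the moment, N m.
- robot.current_gripper_width(): opening from 0.0 (shut) to 1.0 (fully open).
- robot.current_finger_force(): force on a finger pad.
Only numpy, scipy, OpenCV 4.12 (cv2) and the standard library are available. Lean on these libraries where they do the work, as an engineer would, in place of code of your own. Each camera call takes 0.05 s, during which the arm holds its last target. There are 200 camera calls.

## Task

Pack the wooden kit box: first stand the black thread spool upright in the empty nest on the bottom of the box, beside the lump of wax. Then carry the loaded divider tray level and fit it into the box above them so that it rests flat on all four corner posts; leave both there and let go.

Things in the scene. Friction and masses are not known exactly. Their poses are not given: they have to be found in the camera images.
- kit_box: Open pale wooden box, fixed, 146 (x) x 206 (y) x 80 mm high, inside 130 x 190, floor 6 thick. Origin: centre of underside, z up, y along its long side. A darker post 28 x 28 mm in each inner corner, top 72 mm above the origin, carries the tray. On the floor 12 mm high ribs frame two 70 x 70 mm nests at y = +40 (empty) and y = -40 mm (a yellow wax lump, 24 mm high, fixed there).
- nest (a point): Centre of the floor of the empty nest in the box, 6 mm above the box's underside, at y = +40 mm in the box's frame; axes as the box's.
- black_spool: Spool of black thread with white ends, 46 mm diameter, 60 mm high, 0.07 kg, upright on the table. Origin: centre of its underside, z up along its axis. A red and a cream spool of the same size stand near it and are not wanted.
- upper_tray: Divider tray with the upper layer: board 110 (x) x 170 (y) x 6 mm, lip to 12, 0.3 to 0.5 kg; two orange cups and two white dies fixed at its ends (x +-28, y +-60, to 32 mm high). Handle: upright plank in the middle, 18 thick (x), 90 long (y), top 52 mm above the underside. Origin: centre of underside, z up, y along its long side, which goes along the box's, either end first, 10 mm play all round.
Mind the look-alikes: they are no part of the job. What is shaped like the black_spool but blue is not meant.

How it is judged:
By the outcome, as a careful person would: the job done as asked, in the order asked, and still so for the second after the job is handed in, with the robot touching nothing.
It also fails if it takes over 53 s, if anything falls off the work surface, if the arm or the gripper's body presses on something with over 40 N, if the wrist force passes 120 N, or if a joint passes its speed limit or range.

## Working session

There is one attempt and no reset: what is moved stays moved. The work goes in short steps, each a Python script; the robot and the scene stay as the last script left them, time stands still between calls to the robot, and variables do not carry over. Pictures are saved under pics/ and viewed, at most 10 in all, crops included, and the job is handed in when it is done.

```bash
mkdir -p pics
cat > h.py <<'E'
import numpy as np, cv2
from scipy.spatial.transform import Rotation as R
from bench import robot
def grab(name,fn=None):
    d=robot.get_image(name)
    if fn: cv2.imwrite('pics/'+fn,d['img'])
    return d
def ray(d,u,v):
    f=200/np.tan(np.radians(d['fovy'])/2)
    r=R.from_euler('xyz',d['orientation']).as_matrix()@np.array([(u-d['cx'])/f,(v-d['cy'])/f,1])
    return np.array(d['eye'],float),r
def onz(d,u,v,z):
    e,r=ray(d,u,v); return e+r*(z-e[2])/r[2]
def proj(d,p):
    f=200/np.tan(np.radians(d['fovy'])/2)
    c=R.from_euler('xyz',d['orientation']).as_matrix().T@(np.array(p,float)-np.array(d['eye']))
    return np.array([d['cx']+f*c[0]/c[2],d['cy']+f*c[1]/c[2]])
def tri(d1,p1,d2,p2):
    e1,r1=ray(d1,*p1);e2,r2=ray(d2,*p2)
    s=np.linalg.lstsq(np.c_[r1,-r2],e2-e1,rcond=None)[0]
    a,b=e1+s[0]*r1,e2+s[1]*r2
    return (a+b)/2,np.linalg.norm(a-b)
E
python3 - <<'E'
from h import *
import pickle
ds={n:grab(n,n+'0.png') for n in('scene','top','wrist')}
pickle.dump(ds,open('ds0.pkl','wb'))
for n,d in ds.items(): print(n,d['fovy'],d['cx'],d['cy'],d['eye'],d['orientation'])
print(robot.current_t(),robot.current_tcp_pos(),robot.current_eef_rot())
E
```

```text
scene 49.61376717650181 314.24864923872605 202.74684270316718 [-107.37957203  871.07173939 1009.81859834] [-2.33485866 -0.01894904 -2.48188286]
top 50.878992888646536 326.8109779549854 194.97280970384307 [ 280.80308317   46.36125003 1491.38076283] [-2.98301642e+00  2.09068726e-03 -1.56933484e+00]
wrist 62.68995893374989 319.2676811211892 197.7244974367784 [ 312.78761165 -460.08311054  383.67182273] [ 2.83963812e+00  1.36900779e-03 -1.12428541e+00]
0.15 [ 237.55271327 -495.59894743  218.03054645] [-3.14023293e+00 -2.57680098e-04  4.46783631e-01]
```

View pics/top0.png

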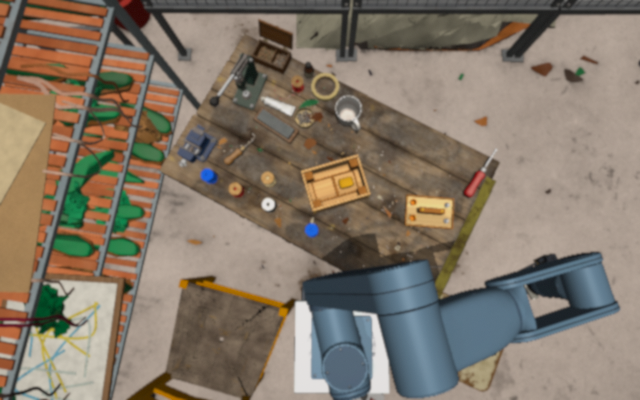

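View pics/scene0.png

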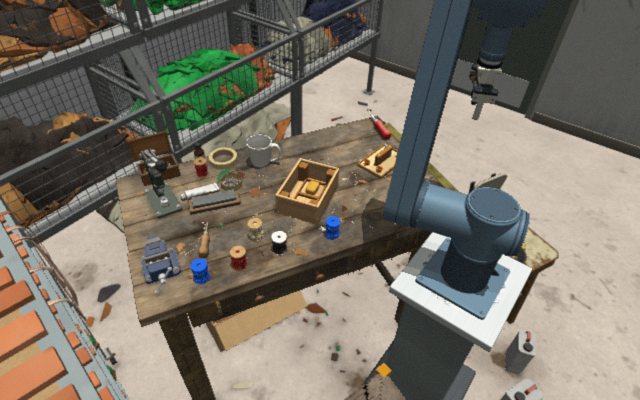

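The top view shows the box at (335,182), the tray at (430,211) and six spools: blue (208,175), red (235,188), cream (267,178), white-ended (268,204), blue (312,230) and a far red one (297,82). In the scene view the white-ended spool is at (279,242) with a black winding, so it fits "black thread with white ends". The blue ones at (201,270) and (332,227) are the look-alikes. I'll confirm with an enlarged crop and get rough positions.

Run:
```python
from h import *
import pickle
ds=pickle.load(open('ds0.pkl','rb')); s,t=ds['scene'],ds['top']
c=s['img'][140:290,180:410]; cv2.imwrite('pics/crop1.png',cv2.resize(c,None,fx=3.4,fy=3.4,interpolation=cv2.INTER_CUBIC))
print('spool',onz(t,268,204,60), 'tri',tri(t,(268,204),s,(279,236)))
print('box',[onz(t,u,v,80).round() for u,v in((302,182),(358,155),(370,183),(312,209))])
print('tray',[onz(t,u,v,12).round() for u,v in((408,195),(453,199),(451,227),(405,222))])
```

```text
spool [478.05651802 251.7689162   60.        ] tri (array([479.07401257, 252.40687943,  59.84802176]), np.float64(2.3010748590730508))
box [array([551., 134.,  80.]), array([646., -58.,  80.]), array([548., -98.,  80.]), array([458., 100.,  80.])]
tray [array([ 518., -239.,   12.]), array([ 503., -399.,   12.]), array([ 404., -387.,   12.]), array([ 421., -226.,   12.])]
```

View pics/crop1.png

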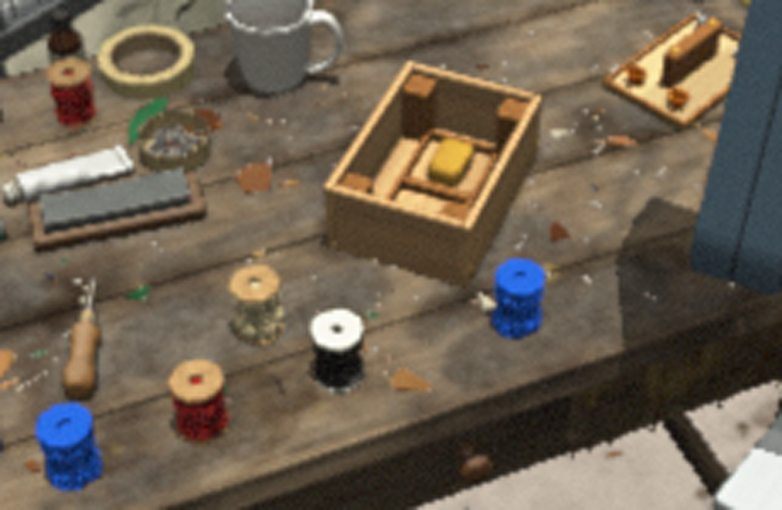

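The crop confirms it: the spool at crop (337,345) has a white top and black thread. The blue ones at (68,445) and (518,297), the red ones and the cream one aren't wanted. Next I'll take wrist views of the tray, box and spool, two each.

Run:
```python
from h import *
import pickle
W={}
def v(k,p,yaw):
    robot.move_ptp(p,[np.pi,0,yaw]); robot.sleep(.1); W[k]=grab('wrist'); print(k,robot.current_t())
v('t1',[460,-350,260],1.476); v('t2',[460,-250,260],1.476)
v('b1',[551,-30,300],2.0); v('b2',[520,60,300],2.0)
v('s1',[470,190,240],.9); v('s2',[510,260,240],.9)
pickle.dump(W,open('w.pkl','wb'))
m=[np.hstack([cv2.resize(W[a]['img'],(400,250),interpolation=cv2.INTER_AREA) for a in r]) for r in(('t1','t2'),('b1','b2'))]
cv2.imwrite('pics/m1.png',np.vstack(m)); 
cv2.imwrite('pics/m2.png',np.hstack([cv2.resize(W[a]['img'],(400,250),interpolation=cv2.INTER_AREA) for a in('s1','s2')]))
```

```text
t1 1.35
t2 1.9833
b1 3.0917
b2 3.7083
s1 5.0917
s2 5.6583
```

View pics/m1.png

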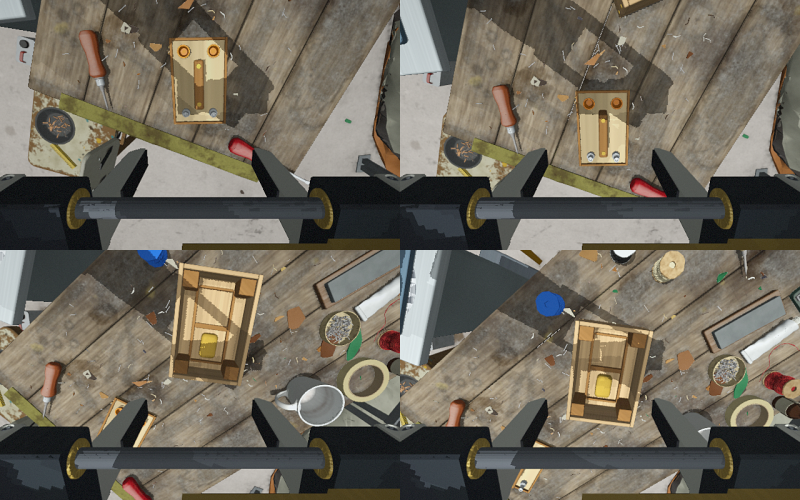

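View pics/m2.png

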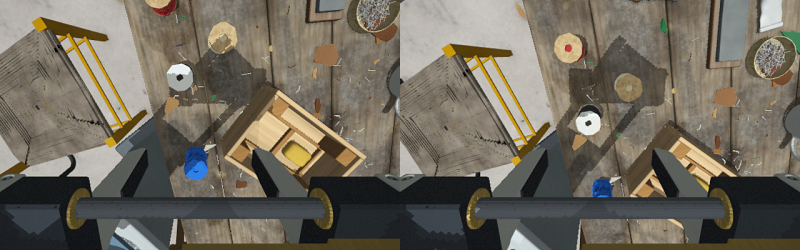

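Tray, box and spool are all clear in the wrist views. The spool is at full-res (288,122) in s1 and (301,197) in s2, and the wax is in the box's -y nest. I'll enlarge the tray and box for corner picking, and measure the spool top by mask.

Run:
```python
from h import *
import pickle
W=pickle.load(open('w.pkl','rb'))
def crop(k,u,v,w=200,h=150,s=2):
    c=cv2.resize(W[k]['img'][v:v+h,u:u+w],None,fx=s,fy=s,interpolation=cv2.INTER_CUBIC); return c
# crop origins (u,v)
m=np.vstack([np.hstack([crop('t1',260,55),crop('t2',250,140)]),np.hstack([crop('b1',250,15,200,200)[::1,:][:400],crop('b2',250,100,200,200)])])
m=np.vstack([m[:300],cv2.resize(m[300:],(800,400))])
cv2.imwrite('pics/m3.png',m[:300]); 
cv2.imwrite('pics/m4.png',m[300:])
pts=[]
for k,(u,v) in(('s1',(288,122)),('s2',(301,197))):
    i=W[k]['img']; h=cv2.cvtColor(i,cv2.COLOR_BGR2HSV)
    mk=((h[...,1]<70)&(h[...,2]>125)).astype(np.uint8)
    z=np.zeros_like(mk); cv2.circle(z,(u,v),30,1,-1); mk*=z
    n,l,st,c=cv2.connectedComponentsWithStats(mk); b=1+st[1:,4].argmax()
    cn=max(cv2.findContours((l==b).astype(np.uint8),0,1)[0],key=cv2.contourArea)
    e=cv2.fitEllipse(cv2.convexHull(cn)); print(k,st[b],e); pts.append(e[0])
print(tri(W['s1'],pts[0],W['s2'],pts[1]))
for k,p in zip(('s1','s2'),pts): print(onz(W[k],*p,60))
```

```text
s1 [ 258  101   52   46 1695] ((283.45147705078125, 123.7179183959961), (48.00680923461914, 53.2845458984375), 107.69629669189453)
s2 [ 271  178   61   49 1844] ((301.55133056640625, 200.57208251953125), (51.03586196899414, 61.0963020324707), 80.55076599121094)
(array([480.49764113, 254.60235266,  80.82241031]), np.float64(3.433728276641449))
[476.17044924 255.43939063  60.        ]
[476.96307586 249.35482462  60.        ]
```

View pics/m3.png

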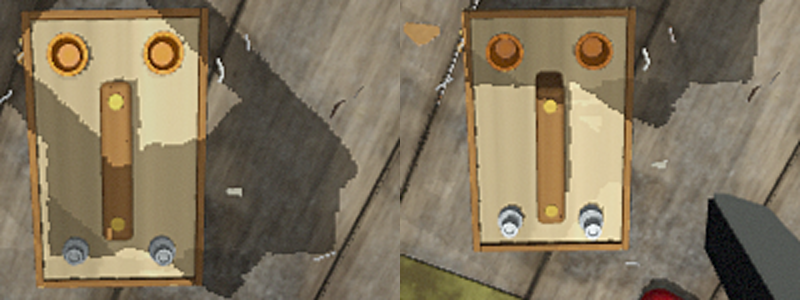

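View pics/m4.png

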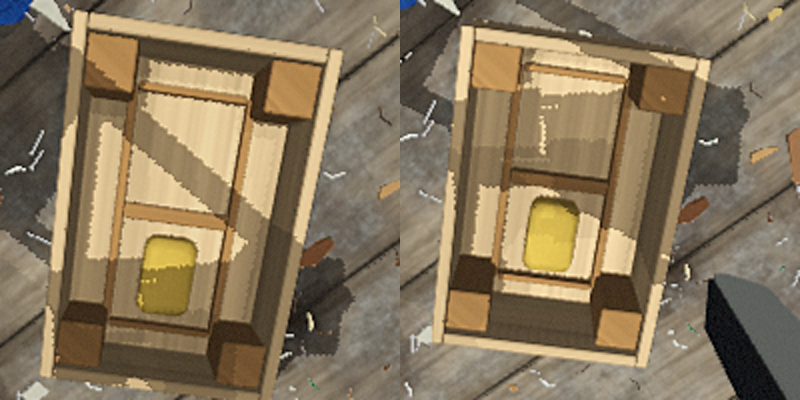

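The tray crop shows the rim corners, two cups at the +y end, two dies at the other end and the handle top. The box crop shows all the rim corners, with the empty nest at the top (+y) and the wax below. The spool mask picked up litter, so I'll tighten it and triangulate the picked corners.

Run:
```python
from h import *
import pickle
np.set_printoptions(precision=1,suppress=True)
W=pickle.load(open('w.pkl','rb'))
C=lambda o,ps:[(o[0]+x/2,o[1]+y/2) for x,y in ps]
t1=C((260,55),[(24,12),(206,9),(199,286),(40,286),(119.5,239.5)])
t2=C((250,140),[(65,11),(234,9),(229,248),(77,249),(151,222)])
b1=C((250,15),[(76,12),(341,50),(42,376)])
b2=C((250,100),[(61,27),(310,60),(33,341),(244,366)])
for n,a,b,ka,kb in(('tray',t1,t2,'t1','t2'),('box',b1,b2,'b1','b2')):
    for p,q in zip(a,b):
        X,g=tri(W[ka],p,W[kb],q); print(n,X,g)
def rect(k,ps,z):
    P=np.array([onz(W[k],*p,z)[:2] for p in ps]); 
    print(k,'centre',P.mean(0) if len(P)==4 else (P[1]+P[2])/2); 
    for i in range(len(P)): d=P[(i+1)%len(P)]-P[i]; print('   len',np.linalg.norm(d),'ang',np.degrees(np.arctan2(d[1],d[0])))
rect('t1',t1[:4],12);rect('t2',t2[:4],12)
rect('b2',[b2[0],b2[1],b2[3],b2[2]],80); rect('b1',b1,80)
for k,p in(('t1',t1[4]),('t2',t2[4])): print('handle end',onz(W[k],*p,52))
pts=[]
for k,(u,v) in(('s1',(288,122)),('s2',(301,197))):
    x0,y0=u-40,v-40; g=cv2.cvtColor(W[k]['img'],cv2.COLOR_BGR2HSV)[y0:y0+80,x0:x0+80]
    m=((g[...,1]<35)&(g[...,2]>150)).astype(np.uint8); m=cv2.morphologyEx(m,cv2.MORPH_OPEN,np.ones((5,5)))
    cn=max(cv2.findContours(m,0,1)[0],key=cv2.contourArea); e=cv2.fitEllipse(cv2.convexHull(cn))
    p=(e[0][0]+x0,e[0][1]+y0); pts.append(p); print(k,p,e[1])
    im=cv2.resize(W[k]['img'][y0:y0+80,x0:x0+80],None,fx=5,fy=5)
    cv2.ellipse(im,((e[0][0]*5+2,e[0][1]*5+2),(e[1][0]*5,e[1][1]*5),e[2]),(0,0,255),1); W[k+'c']=im
cv2.imwrite('pics/sp.png',np.hstack([W['s1c'],W['s2c']]))
print(tri(W['s1'],pts[0],W['s2'],pts[1]),[onz(W[k],*p,60) for k,p in zip(('s1','s2'),pts)])
```

```text
tray [ 415.5 -224.6    8.7] 0.4966583006885484
tray [ 522.  -233.5    9.5] 0.5560075326698685
tray [ 509.  -404.5    5. ] 2.6381558745874525
tray [ 402.2 -393.1    8.3] 0.26728234924001115
tray [ 458.2 -357.5   47.5] 0.9866546020811606
box [454.4  98.1  79.5] 1.3787600724881386
box [591.8 140.4  78.7] 0.7834196895253979
box [514.2 -97.4  77.5] 0.014011498795755358
t1 centre [ 461.7 -313.2]
   len 106.15695249411871 ang -4.743813829137075
   len 169.12591461931945 ang -94.90574223986437
   len 104.84995340566046 ang 174.41119084107473
   len 167.58108067659649 ang 85.54352639270638
t2 centre [ 462.7 -312.3]
   len 106.23242368951422 ang -4.8406212952574075
   len 167.95681170052316 ang -94.23607116661397
   len 107.11930532696918 ang 174.90739464420898
   len 167.4787034938955 ang 85.46259006663338
b2 centre [552.3  21.9]
   len 144.439993107661 ang 17.14165908336559
   len 203.58971950561403 ang -73.54840628262899
   len 141.59712791820493 ang -163.12277927282645
   len 202.9218194443724 ang 107.25245929458717
b1 centre [552.7  21.7]
   len 142.2534247086002 ang 17.040990318431987
   len 248.57878135498876 ang -108.03837877430689
   len 203.42702077978203 ang 106.8699028447518
handle end [ 458.8 -356.4   52. ]
handle end [ 457.8 -355.2   52. ]
s1 (287.3567886352539, 123.03018951416016) (42.289794921875, 44.25838851928711)
s2 (301.15088653564453, 196.99982452392578) (38.44868469238281, 41.174991607666016)
(array([480.1, 253.5,  63.5]), np.float64(0.1452095070156976)) [array([479.8, 253.5,  60. ]), array([479.2, 252.8,  60. ])]
```

View pics/sp.png

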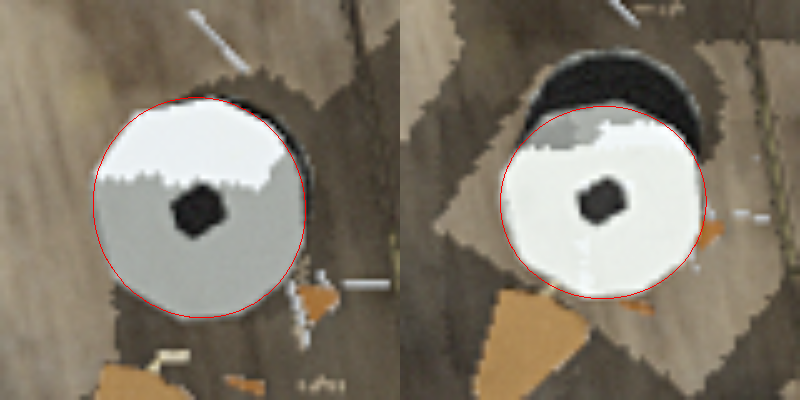

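The fitted ellipses sit on the spool's top disc in both crops, which puts the top at z≈63 mm and the spool at (479.5,253.2). The box is centred at (552.5,21.8) with yaw 17°, and the tray at (462.2,-312.7) with yaw -4.8°. Now I'll grasp the spool and place it.

Run:
```python
from h import *
D=lambda y:[np.pi,0,y]
x,y=479.5,253.2
robot.move_ptp([x,y,110],D(.9)); 
print(robot.move_linear([x,y,21],speed=120,f_stop=10),robot.current_tcp_pos())
robot.move_gripper(0.0); print('w',robot.current_gripper_width(),robot.current_finger_force())
robot.move_linear([x,y,170],speed=150)
print('w',robot.current_gripper_width(),robot.current_contact_force(),robot.current_t())
n=(540.8,60.0)
robot.move_ptp([*n,170],D(1.868))
print('w',robot.current_gripper_width(),robot.current_finger_force())
robot.move_linear([*n,40],speed=130,f_stop=15); print(robot.current_tcp_pos())
print(robot.move_linear([*n,24],speed=30,f_stop=4),robot.current_tcp_pos(),robot.current_t())
```

```text
False [480.42412937 253.46253542  21.8930362 ]
w 0.4917510559400073 29.98417633464129
w 0.48662688661278536 [ 0.17133411 -0.39188761 -0.18430794] 9.0917
w 0.4893026408928092 29.98190962527873
[541.48946339  60.05740563  40.7468088 ]
True [540.79723004  59.86864187  26.78166184] 11.925
```

Contact came at the expected height, so I'll release, back off and look.

Run:
```python
from h import *
import pickle
robot.move_gripper(0.65)
robot.move_linear([540.8,60,150],speed=150,f_stop=10)
robot.move_ptp([540,30,300],[np.pi,0,1.868]); robot.sleep(.1)
d=grab('wrist'); pickle.dump(d,open('n.pkl','wb')); print(robot.current_t(),proj(d,[540.8,60,66]))
c=d['img'][0:260,180:460]; cv2.imwrite('pics/n.png',cv2.resize(c,None,fx=2,fy=2))
```

```text
14.2083 [328.85680081 143.71425008]
```

View pics/n.png

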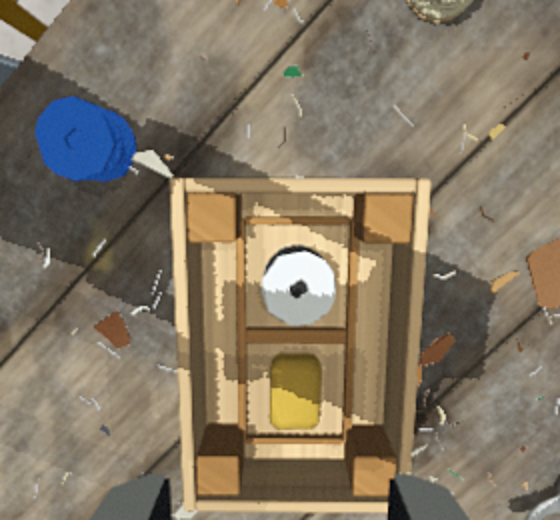

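The spool stands upright and centred in the empty nest, at (298,287) in the crop, beside the wax at (296,392). Now the tray.

Run:
```python
from h import *
import pickle
np.set_printoptions(precision=2,suppress=True)
D=lambda y:[np.pi,0,y]
x,y=462.2,-312.7
robot.move_ptp([x,y,120],D(1.487))
print(robot.move_linear([x,y,18],speed=120,f_stop=10),robot.current_tcp_pos())
robot.move_gripper(0.0); print('w',robot.current_gripper_width(),robot.current_finger_force())
robot.move_linear([x,y,40],speed=60); robot.sleep(.2)
print('w',robot.current_gripper_width(),robot.current_contact_force(),robot.current_ft_torque())
robot.move_linear([x,y,200],speed=130)
robot.move_ptp([552.5,21.8,200],D(1.868)); robot.sleep(.2)
print('w',robot.current_gripper_width(),robot.current_contact_force(),robot.current_ft_torque(),robot.current_t())
d=grab('scene'); d2=grab('wrist'); pickle.dump((d,d2),open('c.pkl','wb'))
c=cv2.resize(d['img'][90:240,230:400],None,fx=2.35,fy=2.35); 
w=cv2.resize(d2['img'],(400,250))
o=np.zeros((c.shape[0],c.shape[1]+400,3),np.uint8); o[:,:c.shape[1]]=c; o[:250,c.shape[1]:]=w
cv2.imwrite('pics/c.png',o)
```

```text
False [ 462.76 -313.07   18.69]
w 0.18984737226084408 30.00001609325409
w 0.19213614813188443 [ 0.04  0.4  -2.87] [-0.05 -0.08 -0.  ]
w 0.19080978742974 [ 0.72  0.21 -3.12] [ 0.02 -0.07 -0.01] 21.025
```

View pics/c.png

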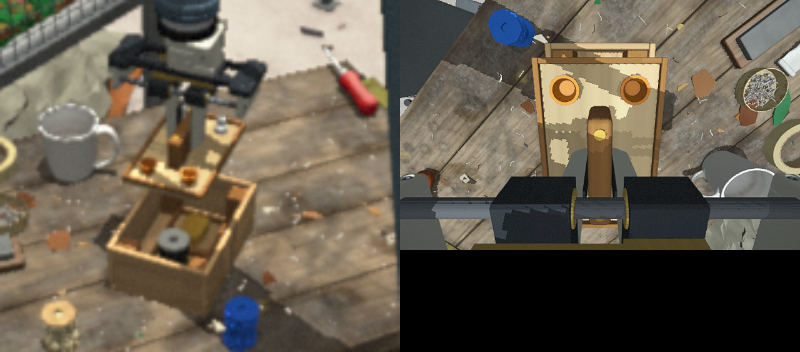

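The tray is held above the box and looks level, with the cups at the +y end and the spool and wax visible below. That was the tenth picture, so from here I'll check numerically. I'll check level from the two visible rim corners, at about (221,93) and (426,93) full-res, and then insert.

Run:
```python
from h import *
import pickle
np.set_printoptions(precision=1,suppress=True)
d,d2=pickle.load(open('c.pkl','rb'))
a=np.radians(17); Rm=np.array([[np.cos(a),-np.sin(a)],[np.sin(a),np.cos(a)]])
for sx in(-55,55): p=np.array([552.5,21.8])+Rm@[sx,85]; print('expected rim corner px',proj(d2,[*p,194]))
c=(552.5,21.8)
print(robot.move_linear([*c,105],speed=110,f_stop=8),robot.current_tcp_pos(),robot.current_contact_force())
print(robot.move_linear([*c,85],speed=25,f_stop=5),robot.current_tcp_pos(),robot.current_contact_force(),robot.current_t())
```

```text
expected rim corner px [208.7  88.8]
expected rim corner px [430.4  88.5]
False [553.1  21.7 105.7] [ 0.3  0.6 -3.7]
True [552.4  21.8  89.9] [-0.4 -0.2  5. ] 22.75
```

Contact came at 89.9 mm against an expected 90. I'll release, retreat and check numerically: find the handle's dark-orange cups and triangulate them from two views.

Run:
```python
from h import *
import pickle
np.set_printoptions(precision=1,suppress=True)
robot.move_gripper(0.5); robot.move_linear([552.5,21.8,200],speed=150,f_stop=10)
V=[]
for p in([552.5,0,330],[530,60,330]):
    robot.move_ptp(p,[np.pi,0,1.868]); robot.sleep(.15); V.append(grab('wrist'))
pickle.dump(V,open('f.pkl','wb')); print(robot.current_t())
a=np.radians(17); Rm=np.array([[np.cos(a),-np.sin(a)],[np.sin(a),np.cos(a)]])
def feat(d,xy):  # saturated orange cup (outer top ring) near where it should be
    u,v=proj(d,[*(np.array([552.5,21.8])+Rm@xy),104]).astype(int); s=22
    h=cv2.cvtColor(d['img'],cv2.COLOR_BGR2HSV)[v-s:v+s,u-s:u+s]
    m=((h[...,1]>165)&(h[...,0]<22)&(h[...,2]>60)).astype(np.uint8) if xy[1]>0 else ((h[...,1]<70)&(h[...,2]>60)).astype(np.uint8)
    m=cv2.morphologyEx(m,cv2.MORPH_OPEN,np.ones((3,3)))
    cn=max(cv2.findContours(m,0,1)[0],key=cv2.contourArea); (x,y),r=cv2.minEnclosingCircle(cn)
    return (x+u-s,y+v-s),r
for xy in([-28,60],[28,60],[-28,-60],[28,-60]):
    try:
        (p,r1),(q,r2)=[feat(d,xy) for d in V]
        X,g=tri(V[0],p,V[1],q); print(xy,'box frame',Rm.T@(X[:2]-[552.5,21.8]),'z',X[2],'gap',round(g,1),'r',round(r1,1),round(r2,1))
    except Exception as e: print(xy,e)
```

```text
25.675
[-28, 60] box frame [-28.   60.6] z 95.76677527895646 gap 0.2 r 9.9 9.5
[28, 60] box frame [28.2 59. ] z 86.7653038238692 gap 0.4 r 9.9 9.3
[-28, -60] box frame [-21.6 -53.5] z 111.41610873372025 gap 7.9 r 9.7 14.8
[28, -60] box frame [ 28.6 -72.9] z 45.44015992322872 gap 3.7 r 8.3 22.6
```

The cups sit within 1 mm of their expected places in the box frame. Heights are weak at this baseline, so I'll do one wider-baseline check using the cups and the yellow dots on the handle.

Run:
```python
from h import *
np.set_printoptions(precision=1,suppress=True)
a=np.radians(17); Rm=np.array([[np.cos(a),-np.sin(a)],[np.sin(a),np.cos(a)]]); c=np.array([552.5,21.8]); V=[]
for o in([-10,-80],[10,110]):
    robot.move_ptp([*(c+Rm@o),330],[np.pi,0,1.868]); robot.sleep(.2); V.append(grab('wrist'))
def feat(d,xy,z,lo,hi,s):
    u,v=proj(d,[*(c+Rm@xy),z]).astype(int)
    h=cv2.cvtColor(d['img'],cv2.COLOR_BGR2HSV)[v-s:v+s,u-s:u+s]
    m=cv2.inRange(h,lo,hi); cn=max(cv2.findContours(m,0,1)[0],key=cv2.contourArea)
    (x,y),r=cv2.minEnclosingCircle(cn); return (x+u-s,y+v-s),r
for xy,z,lo,hi,s in(([-28,60],92,(0,165,60),(21,255,255),18),([28,60],92,(0,165,60),(21,255,255),18),([0,35],124,(22,120,80),(35,255,255),14),([0,-35],124,(22,120,80),(35,255,255),14)):
    try:
        (p,r1),(q,r2)=[feat(d,xy,z,lo,hi,s) for d in V]
        X,g=tri(V[0],p,V[1],q); print(xy,Rm.T@(X[:2]-c),'z',X[2].round(1),'gap',round(g,1),'r',round(r1,1),round(r2,1))
    except Exception as e: print(xy,e)
print(robot.current_t(),robot.current_contact_force())
```

```text
[-28, 60] [-28.7  59.7] z 91.6 gap 0.6 r 11.1 8.8
[28, 60] [27.3 60. ] z 93.0 gap 0.3 r 11.0 8.9
[0, 35] [-0.2 33.9] z 125.1 gap 0.3 r 4.1 3.4
[0, -35] [ -0.3 -34.1] z 124.8 gap 0.1 r 3.8 2.9
27.5167 [ 0.6  0.  -0.5]
```

The tray is flat both ways: the handle dots are at z 125.1 and 124.8 (124 expected) and the cups at 91.6 and 93.0. It is also centred to within 1 mm, so I'm handing in.

```bash
python3 -c "
from bench import robot
print(robot.hand_in())"
```

```text
the job is handed in; nothing more can be done
None
```

The job is handed in at about 27.5 s: the black spool stands upright in its nest and the tray, released, sits centred and level at post height, checked from camera measurements; the hand-in gave no verdict.

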